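# Prime the vacuum packer's pump from its pop-out control drawer

### The arm

A 6-joint arm with a two-finger parallel gripper is mounted at the origin on the work surface. World frame = base frame: x ahead of the robot, y to its left, z up, the work surface at z = 0. Lengths are in m, angles in rad, forces in N, time in s.
With the tool pointing down it reaches from about 0.2 to 0.875 m from the base axis. Payload 3.4 kg.
Tool frame: the origin (TCP) lies midway between the tips of the shut fingers; the grasp point (between the pads) lies 19 mm behind it (bot.grip_depth is the distance from the TCP to the grasp point, in m); z points along the fingers, y is the line along which they close (so a half turn about z gives the same grasp; the last joint's range is limited). The gripper opens to 94 mm and grips with 3 to 60 N. Pads are 16 mm wide; open, the fingers measure 119 mm over their backs; the gripper's body (75 mm by 177 mm) begins 78 mm behind the grasp point.
Start: joints at [0.989, 0.276, 1.505, -0, 1.361, -0.121], TCP at [0.256, 0.515, 0.205] pointing down, gripper open.
Joint ranges: [-2.89, 2.89], [-0.75, 2.08], [0.22, 2.7], [-1.18, 4.32], [0.11, 2.71], [-2.7, 2.7]. Speed limits (rad/s): [2.57, 2.57, 3.14, 3.14, 3.14, 3.14].

### API

Orientations are given as a unit quaternion [x, y, z, w].
In Python, from workcell import bot gives the robot as it stands.
- The arm moves only by the shell command python3 -m jog 'ROWS' [FORCE]. ROWS is JSON, a list that holds one entry, the list of rows, each a list of 7 numbers: the shift along the tool's x, y, z in mm, then the turn, a rotation vector about the tool's x, y, z in degrees, then the opening, from 0 (shut) to 1 (fully open). A call has 1 to 10 rows; each row is the pose to reach, as a shift and turn from the pose commanded when the call began, along the tool's axes at that moment; what a row does not reach only later rows make up. A row lasts 1/8 s, in which the tool goes at most 62.5 mm and 10.7 degrees, less where a joint would pass 70% of its speed; a pose out of reach is approached as far as the arm can. A call with a gripper value outside its range is refused whole. The fingers move at their own pace and stop on an object; FORCE is the grip in N (left out, the last holds). Time passes only in rows, so rows that repeat a pose let the fingers close. It gives the time, the measured TCP pose, the force, the opening and the grip force at its end, in the units of the state.
- bot.sense(): the state, without advancing time (a new reading comes with each control period).
- bot.capture(name): name is "side" or "top"; returns a dict with "img" (480x640x3 uint8, blue, green, red), "fx", "fy", "cx", "cy" (pixels), "dist" ([k1, k2, p1, p2, k3] as OpenCV has them; the pictures are not rectified), "xyz" and "attitude" of the camera in the world. Camera axes: x right, y up, looking along -z (the intrinsics and any distortion apply to the point x, -y, -z); pixel columns grow to the right and rows downward; lengths in m; the calibration is good to about 2 mm. A picture is of the moment at which its call begins. There is no depth.
- bot.hand_in(): hands the job in; it is judged then, once.
The state is a dict: "time": time; "joint_positions": joint angles; "joint_vel": joint speeds; "effort": joint torques, N m; "ee_pos": TCP position; "ee_rot": TCP orientation; "contact_force": force on the tool from outside, world axes, zero at the start; "ft_torque": the same for the moment, N m; "grip_width": finger opening in m; "grip_force": force on a finger pad.
Only numpy, scipy, OpenCV 4.12 (cv2) and the standard library are available. Lean on these libraries where they do the work, as an engineer would, in place of code of your own. Each camera call takes 0.05 s, during which the arm holds its last target. There are 200 camera calls.

### The job

Prime the pump of the vacuum packer on the cheese counter: push its control drawer inward so that the touch latch lets it spring out, press the big round jog button inside right down and hold it down for three seconds without a break (five at the very most), then let it come up. Then push the drawer home until it latches shut and stays. Be gentle with the machine, and leave the small whole cheese and the jar beside the drawer where they are.

Things in the scene. Friction and masses are not known exactly. Their poses are not given: they have to be found in the camera images.
- packer: The vacuum packer, a low aluminium machine fixed on the counter: 360 mm wide (y), 360 mm deep (x), 100 mm high over its front 130 mm, 170 mm behind that (clear lid). Origin: at counter height under the middle of the front of its housing; its x axis points level into the machine, z up. The drawer's spring pushes outward with 4.5 N when shut, 1.8 N when out; moving it adds 2.5 N per 0.1 m/s.
- drawer_face (a point): Centre of the outside of the control drawer's flat steel front, 190 mm wide, 16 mm thick, from 14 to 74 mm above the counter. Moves with the drawer. Its x axis points level into the machine: the direction to push. Latched, it stands 34 mm proud of the housing with an 18 mm gap behind it and can be pushed in 11.4 mm to a firm stop.
- drawer (a joint): How far the drawer is out, m: 0 to 0.002 = latched shut, -0.0114 = pushed in to its stop, 0.11 = fully out. Push-push latch: from latched, push in to the stop and back away, and it springs out 110 mm towards you in about 1 s; from out, push it in to the same stop and back away, and it stays latched. Pushed less far (under 11 mm past latched), it returns to what it was.
- jog_seat (a point): Point on the drawer's floor, 24 mm above the counter, straight below the jog button's centre, 79 mm behind the outside of the front; moves with the drawer, hidden until it is out. The button is a black cap 62 mm across on a 72 mm grey screw collar of unknown setting: its top at rest is 40 to 52 mm above this point, to be found by touch. The drawer's side walls, 172 mm apart, are lower than it.
- jog (a joint): How far the jog button is pressed, m: 0 = up, 0.010 = right down on its stop. It springs back by itself; 4 N start it moving, 8 N hold it right down. More than 0.007 counts as held down.
- telltale (a joint): How far the telltale pin has sunk, m: a steel pin 12 mm across and 14 mm high beside the button, 50 mm from its centre on the side towards the machine, which sinks after the held button at about 1.25 mm/s (0.004 after 3 s, 0.006 after 5 s) and is lifted again as the button comes up (about half a second). Beyond 0.0078 the pump has run too long.
- wheel: Bystander, leave it alone: a small whole cheese with dark rind, 104 mm across, 50 mm high, beside the drawer's path. Origin: under its middle.
- jar: Bystander, leave it alone: a jar with a steel cap, 72 mm across, 95 mm high, on the other side of the drawer's path. Origin: under its middle.

How it is judged:
By the outcome, as a careful person would: the job done as asked, in the order asked, and still so for the second after the job is handed in, with the robot touching nothing.
It also fails if it takes over 61 s, if anything falls off the work surface, if the arm or the gripper's body presses on something with over 40 N, if the wrist force passes 120 N, or if a joint passes its speed limit or range.

## Working session

There is one attempt and no reset: what is moved stays moved. The work goes in short steps, Python scripts to look and compute and a shell command to move; the robot and the scene stay as the last step left them, time stands still between calls to the robot, and variables do not carry over. Pictures are saved under pics/ and viewed, at most 10 in all, crops included, and the job is handed in when it is done.

```bash
mkdir -p pics; ls; python3 - <<'E'
from workcell import bot
import cv2
for n in("side","top"):
    c=bot.capture(n); cv2.imwrite(f"pics/{n}0.png",c["img"]); print(n,{k:v for k,v in c.items() if k!="img"})
print(bot.sense())
E
```

```text
pics
side {'fx': 475.50418179901766, 'fy': 475.50418179901766, 'cx': 321.74169189050707, 'cy': 234.11539009058015, 'dist': array([-0.05559628,  0.        ,  0.        ,  0.        ,  0.        ]), 'xyz': array([0.50217858, 0.72099548, 0.60611244]), 'attitude': array([-0.01435942,  0.44183586,  0.89571797, -0.04758355])}
top {'fx': 483.26586039248815, 'fy': 483.26586039248815, 'cx': 324.0727414598692, 'cy': 242.19836396769517, 'dist': array([-0.09412202,  0.        ,  0.        ,  0.        ,  0.        ]), 'xyz': array([0.45163216, 0.00858705, 0.85591856]), 'attitude': array([ 0.07285393, -0.05857685, -0.69583506,  0.71209172])}
{'time': 0.1, 'joint_positions': array([ 9.89008274e-01,  2.76504015e-01,  1.50599515e+00, -2.94153902e-06,
        1.36069048e+00, -1.21036514e-01]), 'joint_vel': array([-0.00121092, -0.00081233, -0.00380323,  0.00043168, -0.00025781,
       -0.00062724]), 'effort': array([ 7.59131017e-04, -4.05456519e+01, -2.37779438e+01,  7.02371146e-02,
        2.98332784e-02, -4.71314661e-05]), 'ee_pos': array([0.25540258, 0.5146012 , 0.20471159]), 'ee_rot': array([ 2.28343009e-01,  9.73580419e-01, -7.50194376e-04, -2.73511811e-04]), 'contact_force': array([-0.14462505,  0.73308945,  0.12621284]), 'ft_torque': array([ 0.00880959, -0.01236953, -0.06840192]), 'grip_force': 0.0, 'grip_width': 0.09427845331317186}
```

View pics/side0.png

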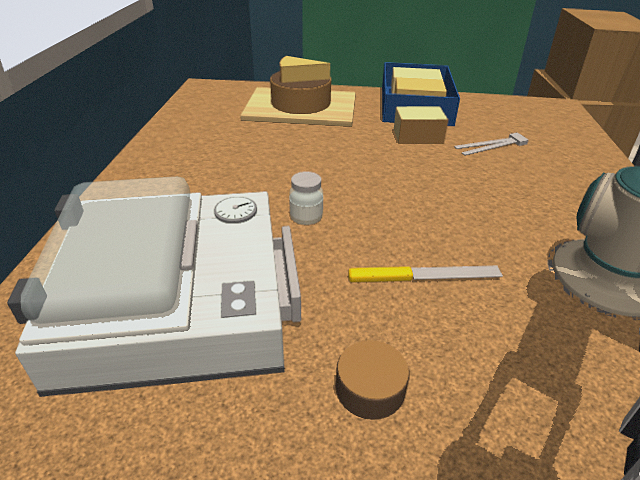

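View pics/top0.png

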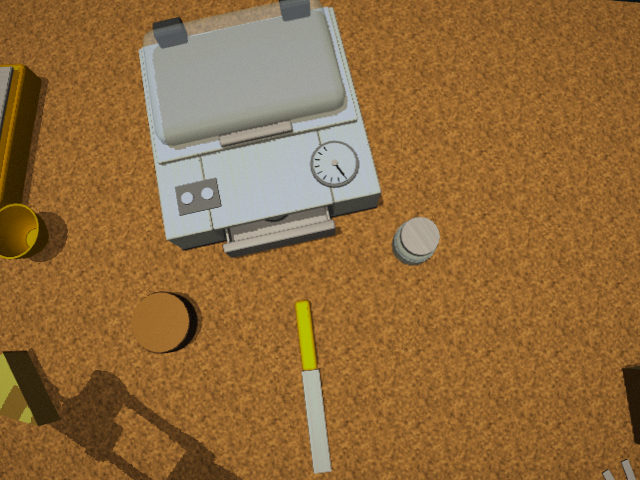

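The side view shows the latched drawer front at about (290,275), the jar at (306,200) and the wheel at (372,378). In the top view the drawer front runs from (226,248) to (335,228). The cheese is at (163,322) and the jar at (417,238).

```bash
cat > h.py <<'E'
import numpy as np, cv2
from scipy.spatial.transform import Rotation as R
def ray(c,px):
    K=np.array([[c["fx"],0,c["cx"]],[0,c["fy"],c["cy"]],[0,0,1]])
    u=cv2.undistortPoints(np.array(px,float).reshape(-1,1,2),K,c["dist"])[:,0]
    return R.from_quat(c["attitude"]).apply(np.c_[u[:,0],-u[:,1],-np.ones(len(u))])
def plane(c,px,z):
    d=ray(c,px); o=c["xyz"]; return o+d*((z-o[2])/d[:,2])[:,None]
def proj(c,p):
    q=R.from_quat(c["attitude"]).inv().apply(np.atleast_2d(p)-c["xyz"])
    K=np.array([[c["fx"],0,c["cx"]],[0,c["fy"],c["cy"]],[0,0,1]])
    return cv2.projectPoints(q*[1,-1,-1],np.zeros(3),np.zeros(3),K,c["dist"])[0][:,0]
E
python3 - <<'E'
import cv2
a=cv2.imread("pics/top0.png")[170:290,150:350]; cv2.imwrite("pics/t1.png",cv2.resize(a,(800,480),interpolation=cv2.INTER_CUBIC))
a=cv2.imread("pics/side0.png")[210:340,240:340]; cv2.imwrite("pics/s1.png",cv2.resize(a,(460,598),interpolation=cv2.INTER_CUBIC))
E
```

```text
(no output)
```

View pics/t1.png

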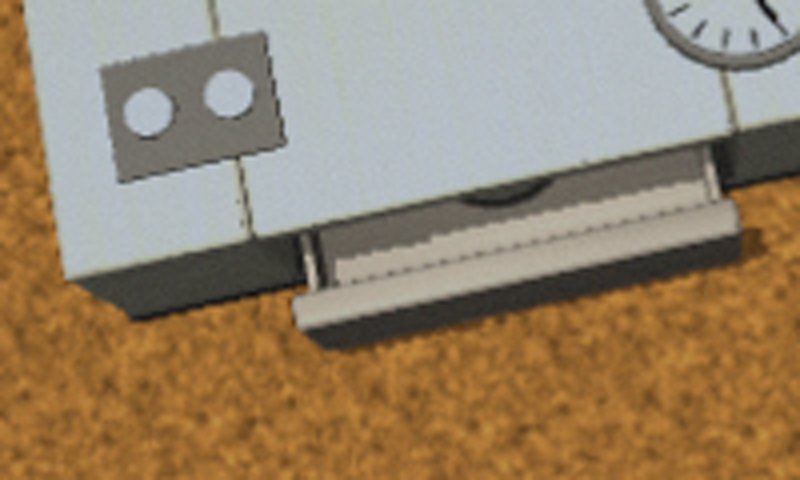

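The crop shows the top outer edge of the drawer front from (312,329) to (741,234), and the left corner of the housing's front edge at (66,278). All of these are crop pixels at 4x.

```bash
python3 - <<'E'
from workcell import bot
from h import *
c=bot.capture("top"); s=bot.capture("side")
f=lambda l:[(150+u/4,170+v/4) for u,v in l]
P=plane(c,f([(306,329),(741,234),(296,297),(733,200)]),.074); print(P.round(4), np.linalg.norm(P[1]-P[0]))
d=P[1]-P[0]; print("face yaw",np.degrees(np.arctan2(d[0],-d[1])))
H=plane(c,f([(66,278),(920,90)])[:2],.1); d=H[1]-H[0]
print(H.round(4),np.linalg.norm(d),"yaw",np.degrees(np.arctan2(d[0],-d[1])))
for n,im,z,cc,box in(("wheel",c["img"],.05,c,(120,280,210,365)),):
    hsv=cv2.cvtColor(im,cv2.COLOR_BGR2HSV)
print("wheel",plane(c,[(161,322)],.05),"jar",plane(c,[(420,236)],.095))
print(R.from_quat(bot.sense()["ee_rot"]).as_matrix().round(3), bot.sense()["ee_pos"])
E
```

```text
[[0.5784 0.1871 0.074 ]
 [0.6222 0.0084 0.074 ]
 [0.5917 0.1922 0.074 ]
 [0.6365 0.012  0.074 ]] 0.18406153015585372
face yaw 13.769932601173943
[[ 0.5928  0.281   0.1   ]
 [ 0.6779 -0.0631  0.1   ]] 0.3544767812890661 yaw 13.882234401568335
wheel [[0.46112099 0.29712411 0.05      ]] jar [[ 0.60818804 -0.12804963  0.095     ]]
[[-0.896  0.445 -0.001]
 [ 0.445  0.896 -0.001]
 [ 0.    -0.001 -1.   ]] [0.25552553 0.51478574 0.20497408]
```

```bash
python3 -m jog '[[[-30,-17,0,0,0,-4,0],[-75,-43,0,0,0,-8,0],[-125,-71,0,0,0,-12,0],[-180,-102,0,0,0,-17,0],[-235,-133,0,0,0,-22,0],[-290,-165,0,0,0,-27,0],[-340,-193,0,0,0,-32,0],[-390,-221,0,0,0,-36,0],[-430,-244,0,0,0,-40.2,0],[-450,-256,0,0,0,-40.2,0]]]' && python3 - <<'E'
from workcell import bot
from h import *
print(R.from_quat(bot.sense()["ee_rot"]).as_matrix().round(3),bot.sense()["joint_positions"].round(2))
E
```

```text
time: 1.45
ee_pos: [0.5458, 0.0838, 0.2051]
ee_rot: [-0.119, 0.993, 0.0, -0.0]
contact_force: [-0.4, 0.9, 0.4]
grip_width: 0.0005
grip_force: 0.0
[[-0.972 -0.235 -0.   ]
 [-0.235  0.972  0.   ]
 [ 0.     0.    -1.   ]] [ 0.03  0.24  1.55  0.    1.35 -1.78]
```

```bash
python3 -m jog '[[[0,0,50,0,0,0,0],[0,0,105,0,0,0,0],[0,0,150,0,0,0,0],[0,2,161,0,0,0,0],[-15,2,161,0,0,0,0],[-28,2,161,0,0,0,0],[-37,2,161,0,0,0,0],[-41,2,161,0,0,0,0]]]'; python3 -m jog '[[[-2,0,0,0,0,0,0],[-4,0,0,0,0,0,0],[-6,0,0,0,0,0,0],[-8,0,0,0,0,0,0],[-8,0,0,0,0,0,0]]]'
```

```text
time: 2.45
ee_pos: [0.5858, 0.0976, 0.0454]
ee_rot: [-0.12, 0.993, -0.0, 0.001]
contact_force: [-0.5, -0.2, 0.5]
grip_width: 0.0005
grip_force: 0.0
time: 3.08
ee_pos: [0.5911, 0.0991, 0.0443]
ee_rot: [-0.12, 0.993, -0.0, -0.001]
contact_force: [-2.5, 0.2, 1.4]
grip_width: 0.0005
grip_force: 1.2
```

```bash
python3 -m jog '[[[-2,0,0,0,0,0,0],[-4,0,0,0,0,0,0],[-6,0,0,0,0,0,0],[-6,0,0,0,0,0,0]]]'; python3 -m jog '[[[-1,0,0,0,0,0,0],[-2,0,0,0,0,0,0],[-3,0,0,0,0,0,0],[-3,0,0,0,0,0,0]]]'
```

```text
time: 3.58
ee_pos: [0.5969, 0.1005, 0.0443]
ee_rot: [-0.12, 0.993, -0.0, -0.001]
contact_force: [-4.1, -0.6, 3.0]
grip_width: 0.0003
grip_force: 2.4
time: 4.08
ee_pos: [0.6002, 0.1014, 0.0443]
ee_rot: [-0.12, 0.993, 0.0, -0.001]
contact_force: [-4.7, -1.6, 2.4]
grip_width: 0.0004
grip_force: 2.4
```

```bash
python3 -m jog '[[[-1,0,0,0,0,0,0],[-2,0,0,0,0,0,0],[-2,0,0,0,0,0,0]]]'; python3 -m jog '[[[-1,0,0,0,0,0,0],[-2,0,0,0,0,0,0],[-2,0,0,0,0,0,0]]]'
```

```text
time: 4.45
ee_pos: [0.6023, 0.1019, 0.0443]
ee_rot: [-0.12, 0.993, 0.0, -0.0]
contact_force: [-4.7, -1.9, 2.9]
grip_width: 0.0004
grip_force: 2.4
time: 4.82
ee_pos: [0.6036, 0.1022, 0.0443]
ee_rot: [-0.12, 0.993, -0.0, -0.001]
contact_force: [-6.3, -2.0, 3.3]
grip_width: 0.0006
grip_force: 3.1
```

```bash
python3 -m jog '[[[-1,0,0,0,0,0,0],[-2,0,0,0,0,0,0],[-2,0,0,0,0,0,0]]]'; python3 -m jog '[[[-1,0,0,0,0,0,0],[-2,0,0,0,0,0,0],[-2,0,0,0,0,0,0]]]'
```

```text
time: 5.2
ee_pos: [0.6036, 0.1022, 0.0444]
ee_rot: [-0.12, 0.993, -0.0, -0.003]
contact_force: [-9.2, -3.1, 6.6]
grip_width: 0.0003
grip_force: 4.9
time: 5.58
ee_pos: [0.6036, 0.1022, 0.0444]
ee_rot: [-0.12, 0.993, -0.001, -0.005]
contact_force: [-12.6, -4.3, 10.1]
grip_width: 0.0003
grip_force: 6.7
```

Firm stop reached. Back away.

```bash
python3 -m jog '[[[40,0,0,0,0,0,0],[95,0,0,0,0,0,0],[140,0,0,0,0,0,0],[155,0,0,0,0,0,0],[155,0,-40,0,0,0,0],[155,0,-90,0,0,0,0],[155,0,-100,0,0,0,0],[155,0,-100,0,0,0,0],[155,0,-100,0,0,0,0]]]'; python3 - <<'E'
from workcell import bot
import cv2
c=bot.capture("top"); cv2.imwrite("pics/t2.png",cv2.resize(c["img"][140:320,120:360],(800,600),interpolation=cv2.INTER_CUBIC))
E
```

```text
time: 6.7
ee_pos: [0.4577, 0.0665, 0.1431]
ee_rot: [-0.12, 0.993, 0.0, -0.001]
contact_force: [1.1, 0.3, -0.2]
grip_width: 0.0008
grip_force: 0.0
```

View pics/t2.png

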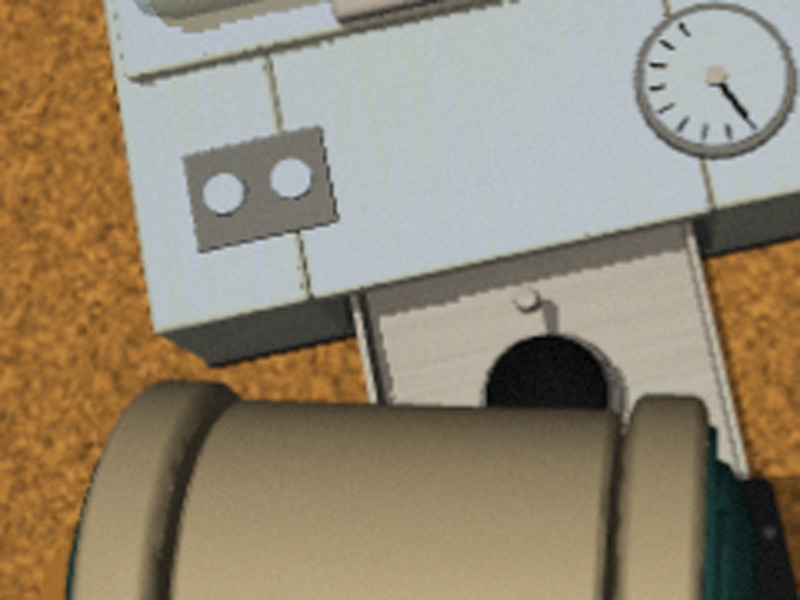

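The drawer is out and the button cap is partly visible. Its edge spans (487–612) at crop row 398, and the pin is at (527,300).

```bash
python3 - <<'E'
from workcell import bot
from h import *
c=bot.capture("top")
print(plane(c,[(284.6,259.4),],.07),plane(c,[(120+527*.3,230)],.038))
s=bot.capture("side"); cv2.imwrite("pics/s2.png",cv2.resize(s["img"][170:350,200:440],(800,600),interpolation=cv2.INTER_CUBIC))
print(bot.sense()["ee_pos"], proj(s,[.5702,.094,.07]))
E
```

```text
[[0.5692367  0.09070082 0.07      ]] [[0.62531296 0.10741145 0.038     ]]
[0.45740023 0.06639984 0.143134  ] [[313.09465401 257.57506589]]
```

View pics/s2.png

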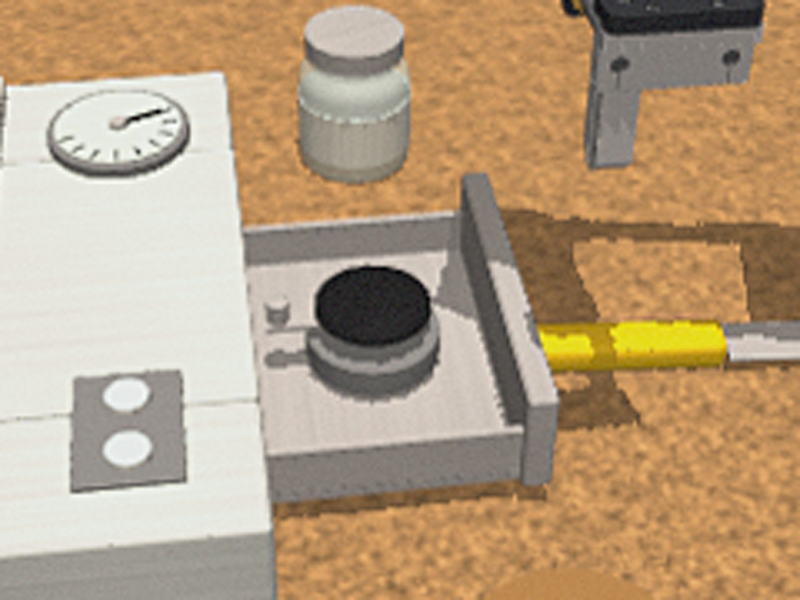

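The cap top is centred at crop (373,305) in the side view, which agrees with the prediction. I'll move over the button and probe down.

```bash
python3 -m jog '[[[-40,0,0,0,0,0,0],[-85,0,0,0,0,0,0],[-112,-1,10,0,0,0,0],[-115,-1,40,0,0,0,0],[-115,-1,58,0,0,0,0],[-115,-1,60,0,0,0,0],[-115,-1,60,0,0,0,0]]]'; for i in 1 2; do python3 -m jog '[[[0,0,1,0,0,0,0],[0,0,2,0,0,0,0],[0,0,2,0,0,0,0]]]'; done
```

```text
time: 7.72
ee_pos: [0.5701, 0.0928, 0.0845]
ee_rot: [-0.12, 0.993, 0.0, -0.0]
contact_force: [0.2, -0.0, 0.7]
grip_width: 0.0005
grip_force: 0.0
time: 8.1
ee_pos: [0.5701, 0.0928, 0.0829]
ee_rot: [-0.12, 0.993, 0.0, 0.0]
contact_force: [-0.2, -0.5, -0.7]
grip_width: 0.0004
grip_force: 0.0
time: 8.48
ee_pos: [0.5698, 0.0928, 0.0803]
ee_rot: [-0.12, 0.993, 0.0, -0.0]
contact_force: [-0.4, -0.9, -0.3]
grip_width: 0.0004
grip_force: 0.0
```

```bash
python3 -m jog '[[[0,0,1,0,0,0,0],[0,0,2,0,0,0,0],[0,0,2,0,0,0,0]]]'; python3 -m jog '[[[0,0,1,0,0,0,0],[0,0,2,0,0,0,0],[0,0,2,0,0,0,0]]]'
```

```text
time: 8.85
ee_pos: [0.5698, 0.0928, 0.0783]
ee_rot: [-0.12, 0.993, 0.0, -0.0]
contact_force: [-0.2, -0.4, -0.3]
grip_width: 0.0005
grip_force: 0.0
time: 9.22
ee_pos: [0.5699, 0.0928, 0.0763]
ee_rot: [-0.12, 0.993, 0.0, -0.0]
contact_force: [-0.4, -0.2, 0.5]
grip_width: 0.0004
grip_force: 0.0
```

```bash
python3 -m jog '[[[0,0,1,0,0,0,0],[0,0,1,0,0,0,0],[0,0,1,0,0,0,0]]]'
```

```text
time: 9.6
ee_pos: [0.57, 0.0928, 0.0755]
ee_rot: [-0.12, 0.993, 0.0, 0.0]
contact_force: [-0.6, -0.3, -0.4]
grip_width: 0.0008
grip_force: 0.0
```

```bash
python3 -m jog '[[[0,0,1,0,0,0,0],[0,0,2,0,0,0,0],[0,0,2,0,0,0,0]]]'
```

```text
time: 9.98
ee_pos: [0.5699, 0.0928, 0.0733]
ee_rot: [-0.12, 0.993, 0.0, -0.0]
contact_force: [0.8, -0.6, -0.5]
grip_width: 0.0003
grip_force: 0.0
```

```bash
python3 -m jog '[[[0,0,1,0,0,0,0],[0,0,1,0,0,0,0],[0,0,1,0,0,0,0]]]'
```

```text
time: 10.35
ee_pos: [0.57, 0.0928, 0.0725]
ee_rot: [-0.12, 0.993, 0.0, 0.0]
contact_force: [0.4, -0.9, -0.0]
grip_width: 0.0003
grip_force: 0.0
```

```bash
python3 -m jog '[[[0,0,1,0,0,0,0],[0,0,1,0,0,0,0],[0,0,1,0,0,0,0]]]'
```

```text
time: 10.72
ee_pos: [0.57, 0.0928, 0.0715]
ee_rot: [-0.12, 0.993, 0.0, 0.0]
contact_force: [0.8, -0.1, -0.5]
grip_width: 0.0005
grip_force: 0.0
```

```bash
python3 -m jog '[[[0,0,1,0,0,0,0],[0,0,1,0,0,0,0],[0,0,1,0,0,0,0]]]'
```

```text
time: 11.1
ee_pos: [0.5699, 0.0928, 0.0705]
ee_rot: [-0.12, 0.993, 0.0, 0.0]
contact_force: [1.0, -0.7, -0.0]
grip_width: 0.0006
grip_force: 0.0
```

```bash
python3 -m jog '[[[0,0,1,0,0,0,0],[0,0,1,0,0,0,0],[0,0,1,0,0,0,0]]]'
```

```text
time: 11.48
ee_pos: [0.57, 0.0928, 0.0695]
ee_rot: [-0.12, 0.993, 0.0, 0.0]
contact_force: [0.7, 0.5, -0.0]
grip_width: 0.0005
grip_force: 0.0
```

```bash
python3 -m jog '[[[0,0,1,0,0,0,0],[0,0,1,0,0,0,0],[0,0,1,0,0,0,0]]]'
```

```text
time: 11.85
ee_pos: [0.5701, 0.0928, 0.0688]
ee_rot: [-0.12, 0.993, 0.0, 0.0]
contact_force: [0.3, 0.2, 3.3]
grip_width: 0.0005
grip_force: 1.7
```

Touched the cap at z=0.0688. Press now.

```bash
python3 -m jog '[[[0,0,4,0,0,0,0],[0,0,8,0,0,0,0],[0,0,11,0,0,0,0],[0,0,12,0,0,0,0],[0,0,12,0,0,0,0],[0,0,12,0,0,0,0],[0,0,12,0,0,0,0]]]'
```

```text
time: 12.72
ee_pos: [0.5716, 0.0932, 0.0587]
ee_rot: [-0.12, 0.993, 0.0, 0.002]
contact_force: [-2.0, 0.5, 13.7]
grip_width: 0.0008
grip_force: 7.2
```

```bash
python3 -m jog '[[[0,0,0,0,0,0,0],[0,0,0,0,0,0,0],[0,0,0,0,0,0,0],[0,0,0,0,0,0,0],[0,0,0,0,0,0,0],[0,0,0,0,0,0,0],[0,0,0,0,0,0,0],[0,0,0,0,0,0,0],[0,0,0,0,0,0,0],[0,0,0,0,0,0,0]]]'
```

```text
time: 13.98
ee_pos: [0.5715, 0.0932, 0.0586]
ee_rot: [-0.12, 0.993, 0.0, 0.002]
contact_force: [-1.7, 0.6, 15.0]
grip_width: 0.0004
grip_force: 7.2
```

```bash
python3 -m jog '[[[0,0,0,0,0,0,0],[0,0,0,0,0,0,0],[0,0,0,0,0,0,0],[0,0,0,0,0,0,0],[0,0,0,0,0,0,0],[0,0,0,0,0,0,0],[0,0,0,0,0,0,0],[0,0,0,0,0,0,0],[0,0,0,0,0,0,0],[0,0,0,0,0,0,0]]]'
```

```text
time: 15.22
ee_pos: [0.5715, 0.0932, 0.0587]
ee_rot: [-0.12, 0.993, 0.0, 0.002]
contact_force: [-1.7, 0.2, 15.1]
grip_width: 0.0007
grip_force: 7.2
```

```bash
python3 -m jog '[[[0,0,0,0,0,0,0],[0,0,0,0,0,0,0],[0,0,0,0,0,0,0],[0,0,0,0,0,0,0],[0,0,0,0,0,0,0],[0,0,-8,0,0,0,0],[0,0,-20,0,0,0,0],[0,0,-45,0,0,0,0],[0,0,-80,0,0,0,0],[0,0,-80,0,0,0,0]]]'; python3 - <<'E'
from workcell import bot
import cv2
s=bot.capture("side"); cv2.imwrite("pics/s3.png",cv2.resize(s["img"][170:350,200:440],(800,600),interpolation=cv2.INTER_CUBIC))
E
```

```text
time: 16.48
ee_pos: [0.572, 0.0929, 0.1388]
ee_rot: [-0.12, 0.993, -0.0, 0.003]
contact_force: [0.3, 1.0, -0.3]
grip_width: 0.0003
grip_force: 0.0
```

View pics/s3.png

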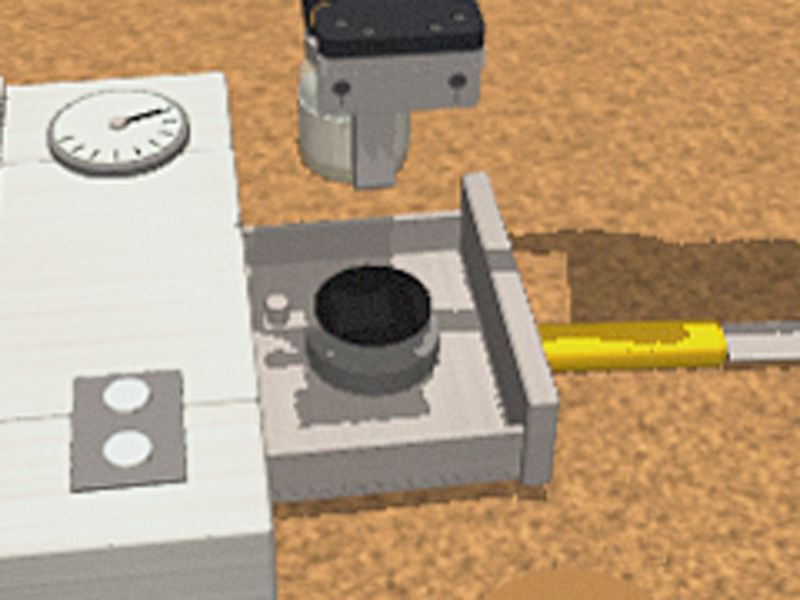

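The button and pin are back up and the drawer is still out, with its front at crop (510,330). Next I'll go in front of it and push it home.

```bash
python3 -m jog '[[[40,0,0,0,0,0,0],[90,0,0,0,0,0,0],[118,0,0,0,0,0,0],[120,0,20,0,0,0,0],[120,0,60,0,0,0,0],[120,0,90,0,0,0,0],[120,0,94,0,0,0,0],[110,0,94,0,0,0,0],[98,0,94,0,0,0,0],[98,0,94,0,0,0,0]]]'
```

```text
time: 17.77
ee_pos: [0.4774, 0.0697, 0.0435]
ee_rot: [-0.12, 0.993, -0.0, 0.002]
contact_force: [-0.1, 0.5, -0.1]
grip_width: 0.0005
grip_force: 0.0
```

```bash
python3 -m jog '[[[-4,0,0,0,0,0,0],[-9,0,0,0,0,0,0],[-15,0,0,0,0,0,0],[-23,0,0,0,0,0,0],[-31,0,0,0,0,0,0],[-39,0,0,0,0,0,0],[-47,0,0,0,0,0,0],[-55,0,0,0,0,0,0],[-63,0,0,0,0,0,0],[-70,0,0,0,0,0,0]]]'; python3 -m jog '[[[-8,0,0,0,0,0,0],[-16,0,0,0,0,0,0],[-24,0,0,0,0,0,0],[-32,0,0,0,0,0,0],[-38,0,0,0,0,0,0],[-43,0,0,0,0,0,0],[-47,0,0,0,0,0,0],[-50,0,0,0,0,0,0],[-52,0,0,0,0,0,0],[-52,0,0,0,0,0,0]]]'
```

```text
time: 19.02
ee_pos: [0.5429, 0.0865, 0.0423]
ee_rot: [-0.12, 0.993, 0.0, -0.0]
contact_force: [-4.7, 0.8, 1.9]
grip_width: 0.0003
grip_force: 2.3
time: 20.27
ee_pos: [0.5933, 0.099, 0.0423]
ee_rot: [-0.12, 0.993, 0.0, -0.0]
contact_force: [-3.5, 1.4, 1.9]
grip_width: 0.0006
grip_force: 2.2
```

About 10.6 mm left to the stop.

```bash
python3 -m jog '[[[-2,0,0,0,0,0,0],[-4,0,0,0,0,0,0],[-6,0,0,0,0,0,0],[-8,0,0,0,0,0,0],[-10,0,0,0,0,0,0],[-11,0,0,0,0,0,0],[-12,0,0,0,0,0,0],[-13,0,0,0,0,0,0],[-14,0,0,0,0,0,0],[-14,0,0,0,0,0,0]]]'
```

```text
time: 21.52
ee_pos: [0.6038, 0.1016, 0.0423]
ee_rot: [-0.12, 0.993, 0.0, -0.003]
contact_force: [-10.4, 0.3, 6.0]
grip_width: 0.0003
grip_force: 4.9
```

```bash
python3 -m jog '[[[-1,0,0,0,0,0,0],[-1,0,0,0,0,0,0],[5,0,0,0,0,0,0],[12,0,0,0,0,0,0],[30,0,0,0,0,0,0],[70,0,0,0,0,0,0],[120,0,0,0,0,0,0],[160,0,-20,0,0,0,0],[180,0,-70,0,0,0,0],[180,0,-110,0,0,0,0]]]';python3 -m jog '[[[0,0,-20,0,0,0,0],[0,0,-20,0,0,0,0],[0,0,-20,0,0,0,0],[0,0,-20,0,0,0,0]]]'; python3 - <<'E'
from workcell import bot
import cv2
s=bot.capture("side"); cv2.imwrite("pics/s4.png",s["img"])
E
```

```text
time: 22.78
ee_pos: [0.4332, 0.0582, 0.1548]
ee_rot: [-0.12, 0.993, -0.001, 0.003]
contact_force: [1.2, 0.5, -0.6]
grip_width: 0.0005
grip_force: 0.0
time: 23.28
ee_pos: [0.4317, 0.0589, 0.1713]
ee_rot: [-0.12, 0.993, 0.0, -0.001]
contact_force: [0.3, -0.4, 0.2]
grip_width: 0.0002
grip_force: 0.0
```

View pics/s4.png

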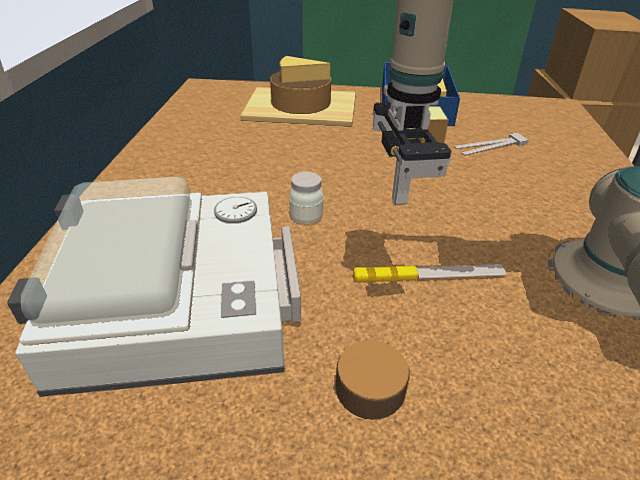

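The drawer is latched, with its front at (290,275) as at the start. The jar at (306,200) and the wheel at (372,378) have not moved, and the arm is clear.

```bash
python3 -c "
from workcell import bot
print(bot.hand_in())"
```

```text
the job is handed in; nothing more can be done
None
```

The job is handed in: I sprang the drawer open, held the jog button right down for about 3.7 s and released it, then pushed the drawer home until it latched; the cheese and jar did not move, but the knife in front shifted slightly, probably nudged by the drawer.

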